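# Sort look-alike jars by their weight in the hand

### The arm

A 6-joint arm with a two-finger parallel gripper is mounted at the origin on a cart in front of the work surface, level with it; the furniture and walls round the work are solid. World frame = base frame: x ahead of the robot, y to its left, z up, the work surface at z = 0. Lengths are in m, angles in rad, forces in N, time in s.
With the tool pointing down it reaches from about 0.35 to 0.775 m from the base axis. Payload 5.5 kg.
Tool frame: the origin (TCP) lies on the centre line of the jaws, within the pads' length; the fingertips stand 11 mm ahead of it and the grasp point (between the pads) lies 8 mm behind it; z points along the fingers, y is the line along which they close (so a half turn about z gives the same grasp; the last joint's range is limited). The gripper opens to 85 mm and grips with 20 to 120 N. Pads are 22 mm wide; open, the fingers measure 114 mm over their backs; the gripper's body (76 mm by 85 mm) begins 54 mm behind the grasp point. The pads swing forward as they close: fully open they stand 13 mm farther back than shut.
Start: joints at [-1.335, 0.313, 0.046, 1.304, 0, 1.431], TCP at [0.211, -0.535, 0.242] pointing down, gripper open.
Joint ranges: [-2.76, 2.76], [-0.86, 1.69], [-1.03, 1.26], [-2.2, 2.34], [-1.47, 1.5], [-3.14, 3.14]. Speed limits (rad/s): [2.57, 2.57, 3.14, 3.14, 3.14, 3.14].

### API

Orientations are given as a unit quaternion [w, x, y, z].
In Python, from workcell import env, viewer, order, models gives the robot as it stands.
- The arm moves only by the tool drive_tool, never from a script. Its argument "series" is a list that holds one entry, the list of rows, each a list of 6 numbers: the shift along the tool's x, y, z each as a share of 120 mm, from -1 to 1, then the turn, a rotation vector about the tool's x, y, z each as a share of 180 degrees, from -1 to 1. A call has 1 to 20 rows; each row shifts and turns the commanded pose from where the row before left it, along the tool's axes as they then stand; what a row does not reach is not made up. A row lasts 1/8 s, in which the tool goes at most 62.5 mm and 10.7 degrees, less where a joint would pass 70% of its speed; a pose out of reach is approached as far as the arm can. A call with a number of a shift or a turn outside -1 to 1 is refused whole. A call with a gripper value outside its range is refused whole. "jaw" is the opening, from -1 (shut) to 1 (fully open), set as the call begins (left out, the last holds). The fingers move at their own pace and stop on an object; "grip_force" is the grip in N (left out, the last holds). Time passes only in rows, so rows that do not move let the fingers close. It gives the time, the measured TCP pose, the force, the opening and the grip force at its end, in the units of the state.
- env.get_state(): the state, without advancing time (a new reading comes with each control period).
- viewer.read_camera(name): name is "scene" or "top"; returns the picture (384x512x3 uint8, red, green, blue); there is no depth.
- viewer.camera_info(name): a dict with "intrinsics" (3x3 intrinsics, pixels), "R" (3x3) and "t" (3): a world point X has camera coordinates R X + t. Camera axes: x right, y down, z forward; pixel columns grow to the right and rows downward; lengths in m; the calibration is good to about 2 mm. A picture is of the moment at which its call begins. camera_info takes no time and is no camera call.
- order.hand_in(): hands the job in; it is judged then, once.
Trained networks look in the newest picture that a camera, given by its name, has taken for a name from the list of things; names that differ only in an ending like _2 or _b are one class to them, and where a whole thing is asked for, a point or a joint stands for the part that bears it (a point fixed in the world has none). Each returns a list of dicts, best first, with "score" (0 to 1); they miss things now and then, are a little off and sometimes report something else, mostly with a low value. They report only what shows in the picture. A call takes as long as a camera call. They do not tell look-alikes from the thing itself.
- models.silhouettes(label, camera): "region" (384x512 bool, what is visible of it) and "location" ([column, row] in pixels, amid what is visible of it).
The state is a dict: "clock": time; "joint_pos": joint angles; "qvel": joint speeds; "tau": joint torques, N m; "tcp_pos": TCP position; "orientation": TCP orientation; "wrist_force": force on the tool from outside, world axes, zero at the start; "ft_torque": the same for the moment, N m; "finger_gap": finger opening in m; "grip_force": force on a finger pad.
Only numpy, scipy, OpenCV 4.12 (cv2) and the standard library are available. Lean on these libraries where they do the work, as an engineer would, in place of code of your own. Each camera call takes 0.05 s, during which the arm holds its last target. There are 200 camera calls.

### The job

Three identical white screw-cap jars of steel milling balls stand among the glassware on the dark mat; how much is left in each cannot be seen, only felt by lifting. Stand every jar that weighs more than 300 g upright on the shallow steel tray, and every lighter one upright in a bay of the grey crate for refilling, whichever and however many they are. Set the jars down gently, and do not knock over or push away the glassware.

Things in the scene. Friction and masses are not known exactly. Their poses are not given: they have to be found in the camera images.
- jar_1: one of three identical opaque white plastic jars: round, body 50 mm diameter, ribbed white cap 53 mm diameter from 66 mm up, 85 mm tall in all; origin at the centre of the foot, z up. Each weighs something between 90 and 550 g, drawn anew each time for each jar and not to be seen. Jars within 45 g of the 300 g limit count as right in either place
- jar_2: another of the three identical white jars (see jar_1)
- jar_3: another of the three identical white jars (see jar_1)
- mat: dark rubber bench mat, fixed, 340 mm (its x) by 220 mm (its y), 3 mm thick; origin under its centre. The three jars and the three pieces of glassware stand on it in two rows of three, about 115 to 125 mm apart, in any order
- tray: shallow stainless tray, fixed, 90 mm (its x) by 230 mm (its y), walls and floor 3 mm thick, rim 16 mm high; origin under its centre. Empty at the start; three jars fit in a row along its y, for example at y = -72, 0 and +72 mm
- crate: grey plastic crate, fixed, 78 mm (its x) by 226 mm (its y), 40 mm high, open at the top, walls and floor 4 mm; two dividers across make three bays in a row along its y, each about 70 mm square inside, centred at y = -74, 0 and +74 mm. Origin under its centre. Empty at the start; one jar to a bay
- flask: bystander: long-necked glass volumetric flask on the mat, bulb 66 mm diameter up to 89 mm, neck about 20 mm, 215 mm tall; origin at the centre of the foot
- wine_bottle: bystander: wine bottle on the mat, 59 mm diameter up to 175 mm, then a narrow neck, 222 mm tall; origin at the centre of the foot
- lab_bottle: bystander: small clear glass lab bottle with a blue cap, on the mat, 44 mm diameter, 77 mm tall; origin at the centre of the foot
Mind the look-alikes: they are no part of the job. What is shaped like the jar_3 but purple is not meant.

How it is judged:
By the outcome, as a careful person would: the job done as asked, in the order asked, and still so for the second after the job is handed in, with the robot touching nothing.
It also fails if it takes over 72 s, if anything falls off the work surface, if the arm or the gripper's body presses on something with over 40 N, if the wrist force passes 120 N, or if a joint passes its speed limit or range.

## Working session

There is one attempt and no reset: what is moved stays moved. The work goes in short steps, Python scripts to look and compute and a tool call to move; the robot and the scene stay as the last step left them, time stands still between calls to the robot, and variables do not carry over. Pictures are saved under pics/ and viewed, at most 10 in all, crops included, and the job is handed in when it is done.

Besides the shell and the picture viewer there is one more tool, called after ">>>" as a command line: name --argument value ..., lists and objects as JSON in quotes. drive_tool: Moves the arm, as the interface text tells. Its arguments: {"type":"object","properties":{"series":{"type":"array"},"jaw":{"type":"number"},"grip_force":{"type":"number"}},"required":["series"]}

```bash
mkdir -p pics
cat > h.py <<'E'
import numpy as np, cv2
from workcell import env, viewer, order, models
def ray(cam,uv):
    c=viewer.camera_info(cam);K=np.array(c["intrinsics"]);R=np.array(c["R"]);t=np.array(c["t"])
    d=R.T@np.linalg.inv(K)@np.array([uv[0],uv[1],1.]);return -R.T@t,d
def atz(cam,uv,z):
    o,d=ray(cam,uv);return (o+d*(z-o[2])/d[2])[:3]
def proj(cam,X):
    c=viewer.camera_info(cam);p=np.array(c["intrinsics"])@(np.array(c["R"])@np.array(X)+np.array(c["t"]));return p[:2]/p[2]
E
python3 - <<'E'
from h import *
for c in("scene","top"):
    cv2.imwrite(f"pics/{c}0.png",viewer.read_camera(c)[:,:,::-1])
    print(c,ray(c,(256,192)))
    for l in("jar_1","tray","crate","mat","flask","wine_bottle","lab_bottle"):
        for r in models.silhouettes(l,c):
            m=r["region"];ys,xs=np.where(m)
            print(l,round(r["score"],2),np.round(r["location"]),xs.min(),xs.max(),ys.min(),ys.max(),m.sum())
s=env.get_state();print(s)
E
```

```text
scene (array([0.1575564 , 0.61342072, 0.76486214]), array([ 0.37525371, -0.59990429, -0.70689142]))
jar_1 0.87 [302. 199.] 294 315 178 213 632
jar_1 0.78 [155. 258.] 138 166 237 276 890
jar_1 0.71 [269. 176.] 260 278 160 194 586
jar_1 0.67 [238. 208.] 226 248 188 226 752
jar_1 0.62 [183. 229.] 170 195 206 245 778
tray 0.91 [210. 302.] 162 269 253 354 4778
crate 0.59 [314. 140.] 277 353 118 162 1911
mat 0.58 [258. 213.] 180 328 165 261 5100
flask 0.56 [208. 183.] 196 219 130 201 770
lab_bottle 0.71 [278. 232.] 268 286 216 245 459
top (array([ 0.48326084, -0.01932857,  1.14245049]), array([ 0.05362417, -0.00761068, -0.99855548]))
jar_1 0.94 [135. 160.] 125 151 150 171 431
jar_1 0.63 [269. 190.] 261 279 183 202 297
jar_1 0.63 [219. 188.] 209 229 179 197 300
jar_1 0.57 [176. 159.] 165 187 151 170 357
jar_1 0.53 [265. 234.] 256 275 224 244 341
tray 0.56 [144. 223.] 100 187 201 246 2767
crate 0.65 [357. 198.] 317 401 168 231 2494
mat 0.67 [242. 195.] 201 288 129 253 7067
flask 0.72 [229. 152.] 217 239 135 161 433
wine_bottle 0.71 [273. 150.] 259 281 134 161 488
lab_bottle 0.8 [215. 231.] 208 225 224 240 229
{'clock': 0.8, 'joint_pos': array([-1.33463190e+00,  3.13150573e-01,  4.61046914e-02,  1.30364073e+00,
       -3.65589185e-06,  1.43118328e+00]), 'qvel': array([ 0.00121502, -0.00227599,  0.00065708,  0.00191192,  0.00071499,
        0.00050346]), 'tau': array([-5.11616581e-04, -4.80389857e+01,  2.98794544e+01, -8.40402299e-05,
       -1.36379567e-04,  6.69140348e-06]), 'tcp_pos': array([ 0.21101137, -0.53490824,  0.24235325]), 'orientation': array([5.48806955e-05, 9.82400776e-01, 1.86785203e-01, 8.21385585e-07]), 'wrist_force': array([ 0.90797905,  0.12583204, -0.62728871]), 'ft_torque': array([0.01816517, 0.01620357, 0.03949874]), 'grip_force': 0.0, 'finger_gap': 0.0855000098465139}
```

Run:
```python
import cv2,numpy as np
a=cv2.imread("pics/top0.png")[100:280,90:420];b=cv2.imread("pics/scene0.png")[100:370,120:380]
cv2.imwrite("pics/t1.png",cv2.resize(a,None,fx=2.4,fy=2.4,interpolation=cv2.INTER_CUBIC));cv2.imwrite("pics/s1.png",cv2.resize(b,None,fx=2.2,fy=2.2,interpolation=cv2.INTER_CUBIC))
```

```text
(no output)
```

View pics/t1.png

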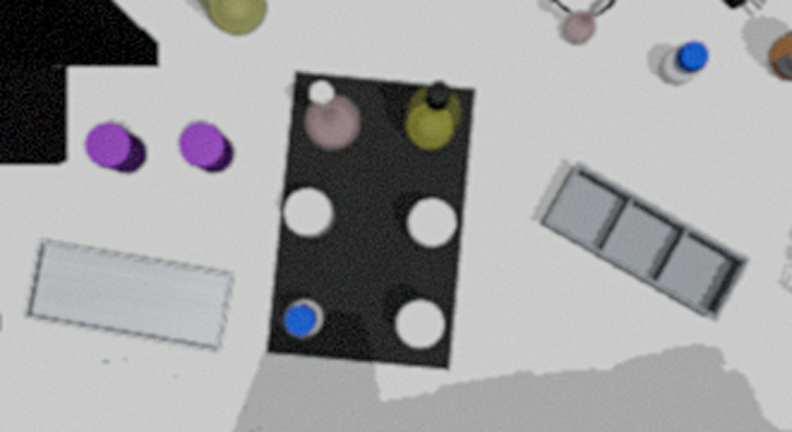

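View pics/s1.png

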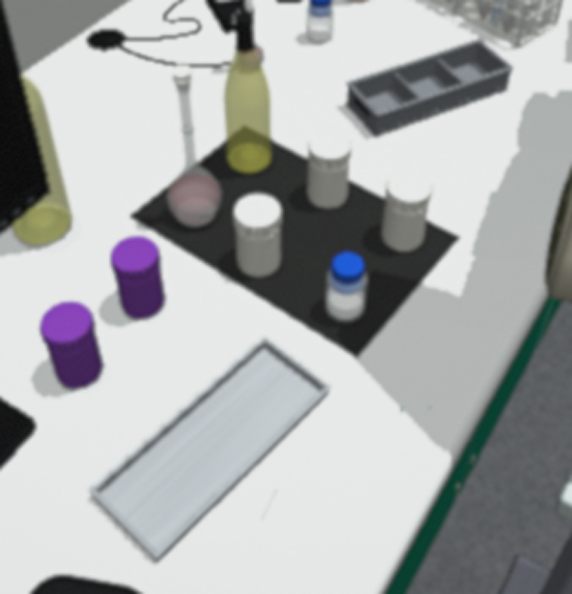

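The white jars in the top view are at (219,188), (269,190) and (265,234). The purple look-alikes are at (135,160) and (176,159). The tray is on the left at (144,223) and the crate on the right at (357,198). Next I'll measure positions.

Run:
```python
from h import *
t=cv2.imread("pics/top0.png");s=cv2.imread("pics/scene0.png")
def caps(im,box,thr):
    x0,x1,y0,y1=box;g=im[y0:y1,x0:x1].min(2)
    n,l,st,c=cv2.connectedComponentsWithStats((g>thr).astype(np.uint8))
    i=1+np.argmax(st[1:,4]);return c[i]+[x0,y0],st[i]
T=[caps(t,b,150) for b in((207,233,176,200),(257,284,178,203),(252,278,222,247))]
for c,st in T: print(c,st, atz("top",c,.088), proj("scene",atz("top",c,.088)), proj("scene",atz("top",c,.080)))
# jar foot/cap in scene silhouettes: jars near (238,208),(269,176),(302,199)
for c,b in zip(T,((222,252,184,204),(258,281,156,176),(292,318,174,196))):
    c2,st=caps(s,b,190)
    o1,d1=ray("top",c[0]);o2,d2=ray("scene",c2)
    k=np.linalg.lstsq(np.c_[d1,-d2],o2-o1,rcond=None)[0]
    print("tri",c2,st,o1+k[0]*d1,o2+k[1]*d2)
for l,z in(("tray",.016),("crate",.04),("mat",.003)):
  for cam in("top","scene"):
    viewer.read_camera(cam)
    r=models.silhouettes(l,cam)
    if not r: continue
    m=r[0]["region"].astype(np.uint8)
    cn=max(cv2.findContours(m,0,1)[0],key=cv2.contourArea)[:,0]
    P=np.array([atz(cam,p,z)[:2] for p in cn])
    print(l,cam,r[0]["score"],[np.round(v,4) for v in cv2.minAreaRect((P*1000).astype(np.float32))])
for p in((229,152),(273,150)):print(atz("top",p,.05))
print(atz("top",(215,231),.077),atz("top",(135,160),.085),atz("top",(176,159),.085))
```

```text
[217.86486486 187.94932432] [  1   3  20  19 296] [0.5489442  0.07398794 0.088     ] [237.03131294 195.36944999] [236.7667825 197.76891  ]
[269.6130137  192.19178082] [  3   5  20  19 292] [ 0.53998572 -0.06353644  0.088     ] [269.70461221 165.53196704] [269.52081014 167.68774268]
[264.61279461 234.58922559] [  3   3  20  20 297] [ 0.42758426 -0.0519661   0.088     ] [305.73375138 184.4355858 ] [305.60999605 186.73758042]
tri [236.53448276 195.44827586] [  5   5  20  14 232] [0.54897119 0.07402628 0.08756671] [0.54997871 0.07461565 0.08768163]
tri [269.40229885 163.18965517] [  0   0  23  20 348] [ 0.53953171 -0.06318262  0.09643947] [ 0.5406817  -0.06256647  0.09647551]
tri [305.37383178 181.95093458] [  0   0  26  22 428] [ 0.42803037 -0.05170459  0.09644872] [ 0.42912523 -0.05118282  0.09637476]
tray top 0.92 [array([451.8526, 287.4815]), array([237.6955,  96.7577]), np.float64(81.4641)]
tray scene 0.74 [array([449.6657, 287.7123]), array([236.7739,  99.4201]), np.float64(80.8677)]
crate top 0.81 [array([ 524.7707, -314.2297]), array([234.4784,  88.7039]), np.float64(61.0707)]
crate scene 0.86 [array([ 514.5555, -298.1749]), array([259.9377, 122.1238]), np.float64(61.3418)]
mat top 0.65 [array([547.781 ,   4.9484]), array([221.485 , 340.5001]), np.float64(85.6843)]
mat scene 0.92 [array([548.2307,   4.9311]), array([219.985 , 343.3223]), np.float64(84.9196)]
[0.65131015 0.04873246 0.05      ]
[ 0.65909829 -0.07278916  0.05      ]
[0.43450235 0.08016569 0.077     ] [0.61993224 0.29613794 0.085     ] [0.62456777 0.18736221 0.085     ]
```

Run:
```python
from h import *
im=cv2.imread("pics/top0.png");sc=cv2.imread("pics/scene0.png")
c=np.array([.5275,-.320]);a=np.radians(61);Y=np.array([np.cos(a),np.sin(a)]);X=np.array([Y[1],-Y[0]])
def ov(im,cam,x0,y0,w,h,f):
    o=cv2.resize(im[y0:y0+h,x0:x0+w],None,fx=f,fy=f,interpolation=cv2.INTER_CUBIC)
    for sx,sy,z,col in((39,113,.04,(0,0,255)),(39,113,0,(0,200,0))):
        P=[((proj(cam,np.r_[c+X*i*sx/1000+Y*j*sy/1000,z])-[x0,y0]+.5)*f).astype(int) for i,j in((1,1),(1,-1),(-1,-1),(-1,1))]
        cv2.polylines(o,[np.array(P)],True,col,1)
    for k in(-74,0,74):
        cv2.circle(o,tuple(int(v) for v in (proj(cam,np.r_[c+Y*k/1000,.004])-[x0,y0]+.5)*f),3,(255,0,0),-1)
    return o
A=ov(im,"top",310,160,100,80,5);B=ov(sc,"scene",270,105,100,70,5)
cv2.imwrite("pics/ov.png",cv2.resize(np.vstack([A,B]),None,fx=.79,fy=.79))
```

```text
(no output)
```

View pics/ov.png

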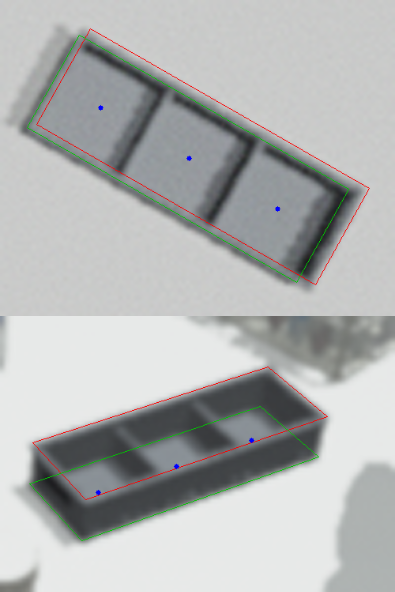

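In the scene view the crate overlay fits. In the top view it sits about 2 px too far up and right, so I'm shifting the crate centre to (0.5255, −0.317). Next is a helper that plans the rows.

```bash
cat > plan.py <<'E'
import sys,json
from h import *
from scipy.spatial.transform import Rotation as Rn
# args: waypoints "x,y,z,yawdeg_of_tool_y[,maxstep_mm]"; tool kept straight down
def run(wps,start=None):
    s=env.get_state();p=np.array(s["tcp_pos"]);q=s["orientation"];R=Rn.from_quat([q[1],q[2],q[3],q[0]])
    rows=[]
    for w in wps:
        tgt=np.array(w[:3]);a=np.radians(w[3]);st=w[4]/1000 if len(w)>4 else .055
        y=np.array([np.cos(a),np.sin(a),0]);z=np.array([0,0,-1.]);Rt=Rn.from_matrix(np.c_[np.cross(y,z),y,z])
        rv=(R.inv()*Rt).as_rotvec()
        n=int(max(1,np.ceil(np.linalg.norm(tgt-p)/st-.05),np.ceil(np.degrees(np.linalg.norm(rv))/10)))
        for i in range(n):
            d=R.inv().apply((tgt-p)/(n-i));r=(R.inv()*Rt).as_rotvec()/(n-i)
            row=np.r_[np.round(d/.12,3),np.round(r/np.pi,4)]+0.
            rows.append(row.tolist());p=p+R.apply(row[:3]*.12);R=R*Rn.from_rotvec(row[3:]*np.pi)
    print(len(rows),json.dumps(rows));print("end",p.round(4))
if __name__=="__main__": run([[float(v) for v in a.split(",")] for a in sys.argv[1:]])
E
python3 plan.py .428,-.052,.18,-55 .428,-.052,.064,-55,30
```

```text
14 [[0.316, -0.308, 0.052, 0.0, 0.0, -0.0075], [0.323, -0.3, 0.052, 0.0, 0.0, -0.0075], [0.33, -0.293, 0.052, 0.0, 0.0, -0.0075], [0.337, -0.285, 0.052, 0.0, 0.0, -0.0075], [0.343, -0.277, 0.052, 0.0, 0.0, -0.0075], [0.35, -0.269, 0.052, 0.0, 0.0, -0.0075], [0.356, -0.26, 0.052, 0.0, 0.0, -0.0075], [0.362, -0.252, 0.052, 0.0, 0.0, -0.0074], [0.368, -0.244, 0.052, 0.0, 0.0, -0.0075], [0.374, -0.234, 0.051, 0.0, 0.0, -0.0074], [0.0, 0.0, 0.242, 0.0, 0.0, 0.0], [0.0, 0.0, 0.242, 0.0, 0.0, 0.0], [0.0, 0.0, 0.241, 0.0, 0.0, 0.0], [0.0, 0.0, 0.242, 0.0, 0.0, 0.0]]
end [ 0.428 -0.052  0.064]
```

>>> drive_tool --series '[[[0.316, -0.308, 0.052, 0, 0, -0.0075], [0.323, -0.3, 0.052, 0, 0, -0.0075], [0.33, -0.293, 0.052, 0, 0, -0.0075], [0.337, -0.285, 0.052, 0, 0, -0.0075], [0.343, -0.277, 0.052, 0, 0, -0.0075], [0.35, -0.269, 0.052, 0, 0, -0.0075], [0.356, -0.26, 0.052, 0, 0, -0.0075], [0.362, -0.252, 0.052, 0, 0, -0.0075], [0.368, -0.244, 0.052, 0, 0, -0.0075], [0.374, -0.234, 0.052, 0, 0, -0.0075], [0, 0, 0, 0, 0, 0], [0, 0, 0, 0, 0, 0], [0, 0, 0, 0, 0, 0]]]' --jaw 1 --grip_force 60

```text
clock: 3.02
tcp_pos: [0.4278, -0.0531, 0.1801]
orientation: [0.0, 0.954, 0.3, 0.0]
wrist_force: [-0.2, 0.1, -0.3]
finger_gap: 0.0854
grip_force: 0.0
```

```bash
python3 plan.py .428,-.052,.064,-55,30; python3 -c "
from h import *
s=env.get_state();print(s['clock'],s['tcp_pos'],s['wrist_force'],s['joint_pos'])
cv2.imwrite('pics/p2.png',cv2.resize(viewer.read_camera('scene')[120:300,150:380,::-1],None,fx=2.5,fy=2.5))"
```

```text
4 [[0.002, -0.002, 0.242, 0.0, 0.0, -0.0001], [0.002, -0.002, 0.242, 0.0001, 0.0, -0.0001], [0.001, -0.001, 0.242, 0.0, 0.0, -0.0001], [0.002, -0.002, 0.241, 0.0001, 0.0, -0.0002]]
end [ 0.428 -0.052  0.064]
3.025 [ 0.42780971 -0.05310073  0.18008306] [-0.15361583  0.13988887 -0.26309592] [-3.09891523e-01  6.73798412e-02 -4.15086601e-01  1.08795364e+00
 -3.75224327e-04  2.22233502e+00]
```

View pics/p2.png

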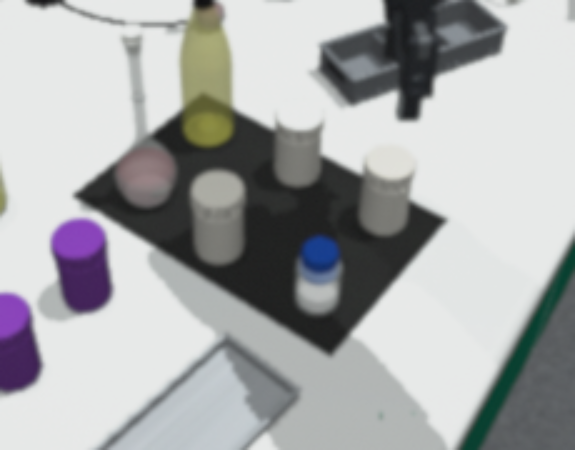

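The scene view shows all six items standing. The gripper is above the right-hand jar with its fingertips at about (313,166), which agrees with projecting the TCP. Descending to grip and lift.

>>> drive_tool --series '[[[0.007, -0.007, 0.242, 0, 0, 0], [0, 0, 0.242, 0, 0, 0], [0, 0, 0.242, 0, 0, 0], [0, 0, 0.242, 0, 0, 0], [0, 0, 0, 0, 0, 0], [0, 0, 0, 0, 0, 0]]]'

```text
clock: 3.82
tcp_pos: [0.4286, -0.0517, 0.0646]
orientation: [0.0, 0.954, 0.3, 0.0]
wrist_force: [0.2, 0.1, 0.5]
finger_gap: 0.0855
grip_force: 0.0
```

>>> drive_tool --series '[[[0, 0, 0, 0, 0, 0], [0, 0, 0, 0, 0, 0], [0, 0, 0, 0, 0, 0], [0, 0, 0, 0, 0, 0], [0, 0, 0, 0, 0, 0], [0, 0, 0, 0, 0, 0]]]' --jaw -1 --grip_force 60

```text
clock: 4.58
tcp_pos: [0.429, -0.0511, 0.065]
orientation: [0.001, 0.954, 0.301, 0.001]
wrist_force: [-2.1, -0.5, 6.3]
finger_gap: 0.0493
grip_force: 61.1
```

>>> drive_tool --series '[[[0, 0, -0.2, 0, 0, 0], [0, 0, -0.4, 0, 0, 0], [0, 0, -0.3, 0, 0, 0], [0, 0, 0, 0, 0, 0], [0, 0, 0, 0, 0, 0], [0, 0, 0, 0, 0, 0], [0, 0, 0, 0, 0, 0]]]'

```text
clock: 5.45
tcp_pos: [0.4274, -0.0506, 0.1706]
orientation: [-0.001, 0.954, 0.301, -0.001]
wrist_force: [-0.1, -0.1, -1.0]
finger_gap: 0.0495
grip_force: 62.8
```

>>> drive_tool --series '[[[0, 0, 0, 0, 0, 0], [0, 0, 0, 0, 0, 0]]]'

```text
clock: 5.7
tcp_pos: [0.4281, -0.0508, 0.1715]
orientation: [-0.0, 0.954, 0.301, -0.0]
wrist_force: [0.7, 0.7, -2.6]
finger_gap: 0.0495
grip_force: 62.8
```

```bash
echo TRAY; python3 plan.py .44,.2165,.15,-9 .44,.2165,.085,-9,30; echo CRATE; python3 plan.py .4896,-.3817,.16,-29  .4896,-.3817,.085,-29,30;python3 - <<'E'
from h import *
print(env.get_state()['wrist_force'])
cv2.imwrite('pics/p3.png',cv2.resize(viewer.read_camera('scene')[120:300,150:380,::-1],None,fx=2.5,fy=2.5))
print(env.get_state()['wrist_force'])
E
```

```text
TRAY
8 [[0.272, -0.353, 0.036, 0.0, 0.0, -0.0511], [0.325, -0.306, 0.036, 0.0, 0.0, -0.0511], [0.37, -0.25, 0.036, 0.0, 0.0, -0.0511], [0.405, -0.187, 0.036, -0.0001, 0.0, -0.051], [0.429, -0.12, 0.035, 0.0, 0.0, -0.0511], [0.0, 0.0, 0.181, 0.0, 0.0, 0.0], [0.0, 0.0, 0.18, 0.0, 0.0, 0.0], [0.0, 0.0, 0.181, 0.0, 0.0, 0.0]]
end [0.44   0.2165 0.085 ]
CRATE
10 [[-0.166, 0.365, 0.014, 0.0, 0.0, -0.0206], [-0.189, 0.353, 0.014, 0.0, 0.0, -0.0206], [-0.212, 0.34, 0.013, 0.0, 0.0, -0.0206], [-0.233, 0.326, 0.014, 0.0, 0.0, -0.0206], [-0.254, 0.31, 0.013, 0.0, 0.0, -0.0206], [-0.274, 0.292, 0.014, -0.0001, 0.0, -0.0206], [-0.292, 0.275, 0.013, 0.0, 0.0001, -0.0207], [0.0, 0.0, 0.208, 0.0, 0.0, 0.0], [0.0, 0.0, 0.209, 0.0, 0.0, 0.0], [0.0, 0.0, 0.208, 0.0, 0.0, 0.0]]
end [ 0.4896 -0.3817  0.085 ]
[ 0.7256969   0.67465189 -2.64790025]
[ 0.655762   -0.04056413 -2.67460036]
```

View pics/p3.png

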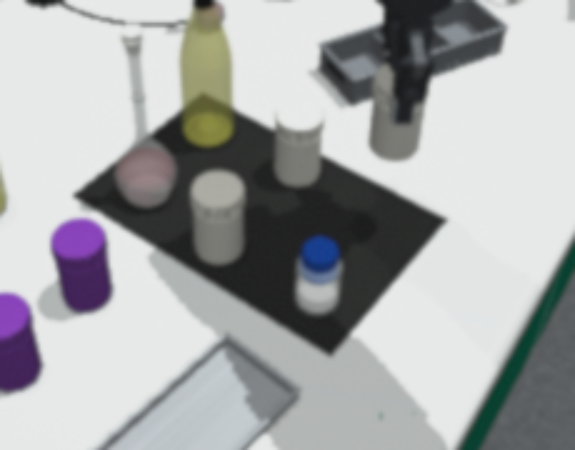

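The jar is held clear at about (395,110). I'll average more force samples.

```bash
cat > w.py <<'E'
from h import *
F=[]
for i in range(16):
    viewer.read_camera("top");F.append(env.get_state()['wrist_force'][2])
print(np.round(F,2),np.mean(F),np.std(F),env.get_state()['clock'])
E
python3 w.py
```

```text
[-2.17 -1.64 -2.22 -2.83 -1.46 -0.54 -1.58 -1.96 -1.83 -1.87 -1.7  -1.25
 -1.71 -1.39 -1.17 -1.02] -1.6462659696332578 0.5177733689434795 6.55
```

>>> drive_tool --series '[[[-0.166, 0.365, 0, 0, 0, -0.0206], [-0.189, 0.353, 0, 0, 0, -0.0206], [-0.212, 0.34, 0, 0, 0, -0.0206], [-0.233, 0.326, 0, 0, 0, -0.0206], [-0.254, 0.31, 0, 0, 0, -0.0206], [-0.274, 0.292, 0, 0, 0, -0.0206], [-0.292, 0.275, 0, 0, 0, -0.0206], [0, 0, 0, 0, 0, 0], [0, 0, 0, 0, 0, 0]]]'

```text
clock: 7.68
tcp_pos: [0.4893, -0.3814, 0.171]
orientation: [-0.001, 0.862, 0.507, -0.0]
wrist_force: [-0.9, 1.0, -2.6]
finger_gap: 0.05
grip_force: 63.2
```

```bash
python3 plan.py .4896,-.3817,.115,-29,30
python3 - <<'E'
from h import *
im=[]
for c,(x0,x1,y0,y1) in(("top",(300,420,150,250)),("scene",(260,380,80,180))):
    im.append(cv2.resize(viewer.read_camera(c)[y0:y1,x0:x1,::-1],None,fx=3.3,fy=3))
cv2.imwrite('pics/p4.png',np.hstack(im))
E
```

```text
2 [[-0.001, 0.002, 0.233, -0.0003, -0.0001, -0.0002], [0.0, 0.002, 0.234, -0.0002, -0.0001, -0.0001]]
end [ 0.4896 -0.3817  0.115 ]
```

View pics/p4.png

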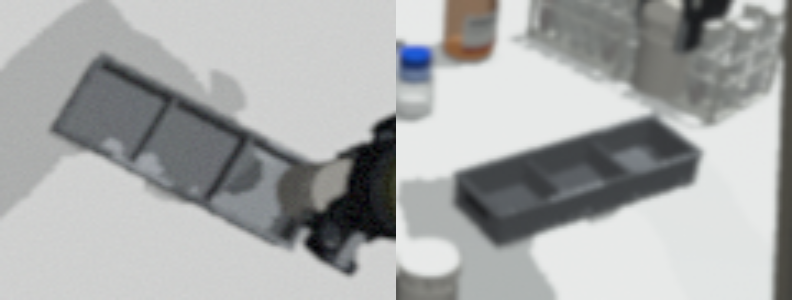

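The top view shows the jar held over the far-right bay. In the scene view the wire basket is behind the crate and clear of it. Lowering.

>>> drive_tool --series '[[[0, 0.003, 0.23, 0, 0, 0], [0, 0, 0.23, 0, 0, 0], [0, 0, 0.2, 0, 0, 0], [0, 0, 0.12, 0, 0, 0], [0, 0, 0.03, 0, 0, 0], [0, 0, 0.02, 0, 0, 0], [0, 0, 0.02, 0, 0, 0], [0, 0, 0, 0, 0, 0]]]'

```text
clock: 8.78
tcp_pos: [0.4902, -0.3822, 0.0702]
orientation: [0.0, 0.862, 0.507, 0.0]
wrist_force: [0.1, 0.1, -2.2]
finger_gap: 0.0497
grip_force: 63.2
```

>>> drive_tool --series '[[[0, 0, 0.01, 0, 0, 0], [0, 0, 0.01, 0, 0, 0], [0, 0, 0.01, 0, 0, 0], [0, 0, 0.005, 0, 0, 0], [0, 0, 0, 0, 0, 0]]]'

```text
clock: 9.4
tcp_pos: [0.49, -0.3821, 0.0661]
orientation: [0.0, 0.862, 0.507, -0.0]
wrist_force: [-1.7, 1.8, 3.0]
finger_gap: 0.0496
grip_force: 63.6
```

>>> drive_tool --series '[[[0, 0, 0, 0, 0, 0], [0, 0, 0, 0, 0, 0], [0, 0, 0, 0, 0, 0], [0, 0, 0, 0, 0, 0], [0, 0, -0.3, 0, 0, 0], [0, 0, -0.4, 0, 0, 0], [0, 0, -0.2, 0, 0, 0], [0, 0, 0, 0, 0, 0], [0, 0, 0, 0, 0, 0]]]' --jaw 1

```text
clock: 10.52
tcp_pos: [0.4897, -0.3816, 0.1725]
orientation: [-0.001, 0.862, 0.507, -0.0]
wrist_force: [0.4, 0.4, -0.4]
finger_gap: 0.0851
grip_force: 0.0
```

```bash
python3 w.py; python3 plan.py .54,-.0635,.18,-55
```

```text
[ 0.2  -0.79 -0.14 -0.12  0.34  0.27  0.26  0.81 -0.32 -0.4   0.21  0.95
 -0.2  -0.56 -0.07 -0.71] -0.0164516334639946 0.4786938221842031 11.325
6 [[0.42, -0.154, -0.009, 0.0, 0.0, 0.0241], [0.408, -0.185, -0.009, 0.0, 0.0, 0.0241], [0.392, -0.216, -0.009, 0.0, 0.0, 0.024], [0.375, -0.244, -0.009, 0.0, 0.0, 0.0241], [0.356, -0.272, -0.009, 0.0, 0.0, 0.024], [0.334, -0.298, -0.009, 0.0001, 0.0, 0.0241]]
end [ 0.54   -0.0635  0.18  ]
```

The empty baseline is about 0, so the first jar weighs about 168 g and the crate was right. Next is the jar at (0.540, −0.0635).

>>> drive_tool --series '[[[0.42, -0.154, -0.009, 0, 0, 0.024], [0.408, -0.185, -0.009, 0, 0, 0.024], [0.392, -0.216, -0.009, 0, 0, 0.024], [0.375, -0.244, -0.009, 0, 0, 0.024], [0.356, -0.272, -0.009, 0, 0, 0.024], [0.334, -0.298, -0.009, 0, 0, 0.024], [0, 0, 0, 0, 0, 0], [0, 0, 0, 0, 0, 0], [0, 0, 0, 0, 0, 0]]]'

```text
clock: 12.45
tcp_pos: [0.5398, -0.0647, 0.18]
orientation: [0.0, 0.954, 0.301, -0.0]
wrist_force: [0.6, -1.1, -0.2]
finger_gap: 0.0852
grip_force: 0.0
```

```bash
python3 plan.py .54,-.0635,.064,-55,30;python3 - <<'E'
from h import *
im=[]
for c,(x0,x1,y0,y1) in(("top",(300,420,150,250)),("scene",(260,380,80,180))):
    im.append(cv2.resize(viewer.read_camera(c)[y0:y1,x0:x1,::-1],None,fx=3.3,fy=3))
cv2.imwrite('pics/p5.png',np.hstack(im))
E
```

```text
4 [[0.002, -0.002, 0.242, 0.0, 0.0, 0.0], [0.002, -0.002, 0.242, 0.0, 0.0, 0.0], [0.002, -0.002, 0.241, 0.0, 0.0, 0.0], [0.001, -0.002, 0.242, 0.0001, 0.0, -0.0001]]
end [ 0.54   -0.0635  0.0639]
```

View pics/p5.png

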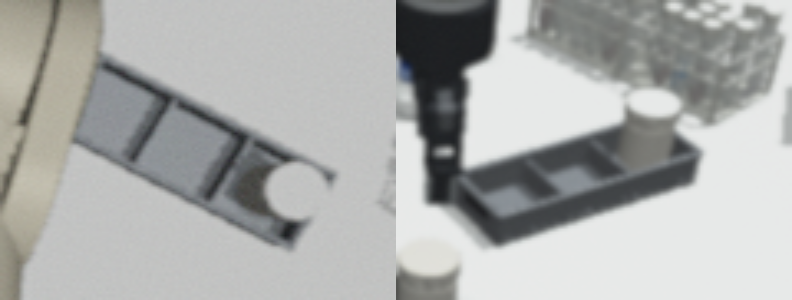

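The first jar stands upright in the far bay, at about (652,125) in the crop. Descending on the second.

>>> drive_tool --series '[[[0.007, -0.008, 0.242, 0, 0, 0], [0, 0, 0.242, 0, 0, 0], [0, 0, 0.242, 0, 0, 0], [0, 0, 0.242, 0, 0, 0], [0, 0, 0, 0, 0, 0], [0, 0, 0, 0, 0, 0]]]'

```text
clock: 13.3
tcp_pos: [0.5405, -0.063, 0.0647]
orientation: [0.0, 0.954, 0.301, 0.0]
wrist_force: [0.9, -0.3, 0.4]
finger_gap: 0.0853
grip_force: 0.0
```

>>> drive_tool --series '[[[0, 0, 0, 0, 0, 0], [0, 0, 0, 0, 0, 0], [0, 0, 0, 0, 0, 0], [0, 0, 0, 0, 0, 0], [0, 0, 0, 0, 0, 0]]]' --jaw -1 --grip_force 60

```text
clock: 13.92
tcp_pos: [0.5409, -0.0625, 0.0652]
orientation: [0.001, 0.954, 0.301, 0.001]
wrist_force: [-0.9, -0.1, 6.2]
finger_gap: 0.0496
grip_force: 61.3
```

>>> drive_tool --series '[[[0, 0, -0.2, 0, 0, 0], [0, 0, -0.4, 0, 0, 0], [0, 0, -0.3, 0, 0, 0], [0, 0, 0, 0, 0, 0], [0, 0, 0, 0, 0, 0], [0, 0, 0, 0, 0, 0], [0, 0, 0, 0, 0, 0]]]'

```text
clock: 14.8
tcp_pos: [0.5391, -0.062, 0.1703]
orientation: [-0.001, 0.954, 0.301, -0.001]
wrist_force: [-0.3, -0.1, -4.1]
finger_gap: 0.0496
grip_force: 64.1
```

```bash
python3 w.py; echo TRAY; python3 plan.py .462,.3587,.165,-9; echo CRATE; python3 plan.py .5255,-.317,.17,-29
```

```text
[-4.02 -4.92 -4.95 -3.57 -5.21 -3.86 -4.34 -3.67 -5.23 -4.42 -4.41 -4.08
 -4.88 -4.88 -3.89 -4.8 ] -4.444046872189027 0.5326366402701956 15.6
TRAY
8 [[0.185, -0.406, 0.007, 0.0, 0.0, -0.0319], [0.225, -0.385, 0.007, 0.0, 0.0, -0.0319], [0.263, -0.36, 0.007, 0.0, 0.0, -0.0319], [0.297, -0.332, 0.007, 0.0, 0.0, -0.0319], [0.329, -0.301, 0.007, 0.0, 0.0, -0.0319], [0.358, -0.267, 0.007, 0.0, 0.0, -0.0319], [0.382, -0.23, 0.007, 0.0, 0.0, -0.0319], [0.404, -0.19, 0.008, 0.0, 0.0, -0.0319]]
end [0.462  0.3588 0.165 ]
CRATE
5 [[-0.264, 0.334, 0.003, 0.0, 0.0, -0.0288], [-0.293, 0.308, 0.003, 0.0, 0.0, -0.0288], [-0.319, 0.281, 0.003, 0.0, 0.0, -0.0288], [-0.343, 0.251, 0.003, 0.0, 0.0, -0.0288], [-0.365, 0.218, 0.004, 0.0, 0.0, -0.0289]]
end [ 0.5255 -0.317   0.17  ]
```

The second jar weighs about 453 g, so it goes on the tray.

>>> drive_tool --series '[[[0.185, -0.406, -0.15, 0, 0, -0.032], [0.225, -0.385, 0, 0, 0, -0.032], [0.263, -0.36, 0, 0, 0, -0.032], [0.297, -0.332, 0, 0, 0, -0.032], [0.329, -0.301, 0, 0, 0, -0.032], [0.358, -0.267, 0, 0, 0, -0.032], [0.382, -0.23, 0, 0, 0, -0.032], [0.404, -0.19, 0, 0, 0, -0.032], [0, 0, 0, 0, 0, 0], [0, 0, 0, 0, 0, 0], [0, 0, 0, 0, 0, 0]]]'

```text
clock: 16.98
tcp_pos: [0.4618, 0.3576, 0.1897]
orientation: [0.0, 0.76, 0.65, -0.0]
wrist_force: [0.2, 0.3, -4.6]
finger_gap: 0.0496
grip_force: 64.6
```

```bash
python3 plan.py .462,.3587,.082,-9,30
```

```text
4 [[0.003, 0.0, 0.224, 0.0, 0.0, 0.0001], [0.002, 0.0, 0.225, 0.0, 0.0001, 0.0], [0.003, 0.0, 0.224, 0.0, 0.0, 0.0001], [0.002, 0.001, 0.225, -0.0001, 0.0001, 0.0]]
end [0.462  0.3587 0.082 ]
```

>>> drive_tool --series '[[[0.01, 0, 0.225, 0, 0, 0], [0, 0, 0.225, 0, 0, 0], [0, 0, 0.225, 0, 0, 0], [0, 0, 0.225, 0, 0, 0], [0, 0, 0.07, 0, 0, 0], [0, 0, 0.03, 0, 0, 0], [0, 0, 0.01, 0, 0, 0], [0, 0, 0.01, 0, 0, 0], [0, 0, 0, 0, 0, 0]]]'

```text
clock: 18.1
tcp_pos: [0.462, 0.3601, 0.068]
orientation: [0.0, 0.76, 0.65, 0.0]
wrist_force: [-0.8, -0.9, -3.8]
finger_gap: 0.0492
grip_force: 64.6
```

>>> drive_tool --series '[[[0, 0, 0.01, 0, 0, 0], [0, 0, 0.01, 0, 0, 0], [0, 0, 0.01, 0, 0, 0], [0, 0, 0, 0, 0, 0]]]'

```text
clock: 18.6
tcp_pos: [0.4619, 0.3601, 0.0653]
orientation: [0.0, 0.76, 0.65, 0.001]
wrist_force: [-1.7, -1.4, 6.0]
finger_gap: 0.0493
grip_force: 65.7
```

Contact made. Releasing, lifting, and heading for the third jar.

>>> drive_tool --series '[[[0, 0, 0, 0, 0, 0], [0, 0, 0, 0, 0, 0], [0, 0, 0, 0, 0, 0], [0, 0, 0, 0, 0, 0], [0, 0, -0.3, 0, 0, 0], [0, 0, -0.4, 0, 0, 0], [0, 0, -0.25, 0, 0, 0], [0, 0, 0, 0, 0, 0]]]' --jaw 1

```text
clock: 19.6
tcp_pos: [0.4634, 0.3609, 0.1809]
orientation: [0.001, 0.76, 0.65, 0.003]
wrist_force: [0.6, 0.2, -0.4]
finger_gap: 0.0854
grip_force: 0.0
```

```bash
python3 plan.py .549,.074,.18,-55
```

```text
6 [[-0.375, 0.179, 0.001, 0.0002, -0.0003, 0.0427], [-0.348, 0.227, 0.001, 0.0001, -0.0003, 0.0427], [-0.315, 0.272, 0.001, 0.0002, -0.0003, 0.0427], [-0.275, 0.312, 0.001, 0.0002, -0.0003, 0.0428], [-0.231, 0.346, 0.001, 0.0001, -0.0002, 0.0427], [-0.183, 0.373, 0.001, 0.0002, -0.0002, 0.0428]]
end [0.549  0.074  0.1801]
```

>>> drive_tool --series '[[[-0.375, 0.179, 0, 0, 0, 0.043], [-0.348, 0.227, 0, 0, 0, 0.043], [-0.315, 0.272, 0, 0, 0, 0.043], [-0.275, 0.312, 0, 0, 0, 0.043], [-0.231, 0.346, 0, 0, 0, 0.043], [-0.183, 0.373, 0, 0, 0, 0.042], [0, 0, 0, 0, 0, 0], [0, 0, 0, 0, 0, 0], [0, 0, 0, 0, 0, 0]]]'

```text
clock: 20.72
tcp_pos: [0.546, 0.0739, 0.1773]
orientation: [-0.0, 0.954, 0.301, -0.0]
wrist_force: [0.3, 0.2, 0.9]
finger_gap: 0.0856
grip_force: 0.0
```

```bash
python3 plan.py .549,.074,.064,-55,30
```

```text
4 [[0.005, 0.004, 0.236, -0.0001, 0.0001, 0.0], [0.005, 0.003, 0.236, 0.0, 0.0001, 0.0], [0.005, 0.004, 0.236, -0.0001, 0.0, 0.0], [0.006, 0.003, 0.236, 0.0, 0.0001, 0.0]]
end [0.549 0.074 0.064]
```

>>> drive_tool --series '[[[0.02, 0.014, 0.236, 0, 0, 0], [0, 0, 0.236, 0, 0, 0], [0, 0, 0.236, 0, 0, 0], [0, 0, 0.236, 0, 0, 0], [0, 0, 0, 0, 0, 0], [0, 0, 0, 0, 0, 0]]]'

```text
clock: 21.48
tcp_pos: [0.55, 0.0736, 0.0655]
orientation: [0.0, 0.954, 0.3, 0.0]
wrist_force: [0.5, 0.4, 0.5]
finger_gap: 0.0851
grip_force: 0.0
```

>>> drive_tool --series '[[[0, 0, 0, 0, 0, 0], [0, 0, 0, 0, 0, 0], [0, 0, 0, 0, 0, 0], [0, 0, 0, 0, 0, 0], [0, 0, 0, 0, 0, 0]]]' --jaw -1 --grip_force 60

```text
clock: 22.1
tcp_pos: [0.5503, 0.0731, 0.066]
orientation: [0.0, 0.954, 0.3, 0.001]
wrist_force: [-1.9, 1.4, 4.9]
finger_gap: 0.0495
grip_force: 61.4
```

>>> drive_tool --series '[[[0, 0, -0.2, 0, 0, 0], [0, 0, -0.4, 0, 0, 0], [0, 0, -0.3, 0, 0, 0], [0, 0, 0, 0, 0, 0], [0, 0, 0, 0, 0, 0], [0, 0, 0, 0, 0, 0], [0, 0, 0, 0, 0, 0]]]'

```text
clock: 22.98
tcp_pos: [0.5487, 0.0728, 0.171]
orientation: [-0.0, 0.954, 0.3, -0.001]
wrist_force: [-0.2, 0.4, -4.0]
finger_gap: 0.0493
grip_force: 63.7
```

```bash
python3 w.py; echo TRAY; python3 plan.py .44,.2165,.18,-9; echo CRATE; python3 plan.py .5255,-.317,.18,-29
```

```text
[-4.01 -4.1  -4.01 -3.4  -4.21 -3.68 -4.46 -4.29 -4.1  -4.9  -4.14 -4.82
 -4.32 -4.23 -3.95 -4.19] -4.176342921236818 0.3560642835092177 23.775
TRAY
5 [[-0.013, -0.301, -0.012, 0.0, 0.0, -0.0512], [0.035, -0.299, -0.012, 0.0, 0.0, -0.0512], [0.083, -0.29, -0.013, 0.0, 0.0, -0.0513], [0.128, -0.272, -0.012, 0.0, 0.0, -0.0512], [0.171, -0.248, -0.013, 0.0, 0.0, -0.0513]]
end [0.4401 0.2165 0.18  ]
CRATE
8 [[-0.253, 0.319, -0.008, 0.0, 0.0, -0.0181], [-0.271, 0.304, -0.008, 0.0, 0.0, -0.0181], [-0.287, 0.288, -0.008, 0.0, 0.0, -0.0181], [-0.303, 0.271, -0.007, 0.0, 0.0, -0.0182], [-0.318, 0.253, -0.008, 0.0, 0.0, -0.0181], [-0.332, 0.235, -0.007, 0.0, 0.0, -0.0182], [-0.345, 0.216, -0.008, 0.0, 0.0, -0.0181], [-0.358, 0.195, -0.007, 0.0, 0.0, -0.0182]]
end [ 0.5255 -0.317   0.1799]
```

The third jar weighs about 426 g, so it also goes on the tray.

>>> drive_tool --series '[[[-0.013, -0.301, -0.012, 0, 0, -0.051], [0.035, -0.299, -0.012, 0, 0, -0.051], [0.083, -0.29, -0.013, 0, 0, -0.051], [0.128, -0.272, -0.012, 0, 0, -0.051], [0.171, -0.248, -0.013, 0, 0, -0.051], [0, 0, 0, 0, 0, 0], [0, 0, 0, 0, 0, 0], [0, 0, 0, 0, 0, 0]]]'

```text
clock: 24.78
tcp_pos: [0.4409, 0.2161, 0.18]
orientation: [0.0, 0.762, 0.647, 0.0]
wrist_force: [0.3, -1.1, -3.5]
finger_gap: 0.0494
grip_force: 64.0
```

```bash
python3 plan.py .44,.2165,.082,-9,30
```

```text
4 [[0.001, -0.002, 0.204, 0.0, 0.0, -0.0004], [0.0, -0.002, 0.204, 0.0, 0.0, -0.0004], [0.001, -0.002, 0.204, 0.0001, 0.0, -0.0005], [0.0, -0.002, 0.205, 0.0, 0.0, -0.0004]]
end [0.44   0.2165 0.082 ]
```

>>> drive_tool --series '[[[0, -0.008, 0.204, 0, 0, 0], [0, 0, 0.204, 0, 0, 0], [0, 0, 0.204, 0, 0, 0], [0, 0, 0.204, 0, 0, 0], [0, 0, 0.07, 0, 0, 0], [0, 0, 0.02, 0, 0, 0], [0, 0, 0.01, 0, 0, 0], [0, 0, 0.01, 0, 0, 0], [0, 0, 0, 0, 0, 0]]]'

```text
clock: 25.9
tcp_pos: [0.4396, 0.2169, 0.0693]
orientation: [0.0, 0.762, 0.648, 0.0]
wrist_force: [-0.1, 0.2, -4.6]
finger_gap: 0.0495
grip_force: 64.1
```

>>> drive_tool --series '[[[0, 0, 0.01, 0, 0, 0], [0, 0, 0.01, 0, 0, 0], [0, 0, 0, 0, 0, 0]]]'

```text
clock: 26.28
tcp_pos: [0.4392, 0.2168, 0.0663]
orientation: [-0.0, 0.762, 0.648, -0.0]
wrist_force: [-0.5, 0.4, -4.4]
finger_gap: 0.0496
grip_force: 64.1
```

>>> drive_tool --series '[[[0, 0, 0.01, 0, 0, 0], [0, 0, 0, 0, 0, 0], [0, 0, 0, 0, 0, 0]]]'

```text
clock: 26.65
tcp_pos: [0.4393, 0.217, 0.066]
orientation: [0.0, 0.762, 0.648, 0.0]
wrist_force: [-3.1, 0.2, 6.1]
finger_gap: 0.0496
grip_force: 65.1
```

Contact. Release, lift straight up, and move away.

>>> drive_tool --series '[[[0, 0, 0, 0, 0, 0], [0, 0, 0, 0, 0, 0], [0, 0, 0, 0, 0, 0], [0, 0, 0, 0, 0, 0], [0, 0, -0.3, 0, 0, 0], [0, 0, -0.4, 0, 0, 0], [0, 0, -0.3, 0, 0, 0], [-0.3, 0, 0, 0, 0, 0], [-0.4, 0, 0, 0, 0, 0], [-0.4, 0, 0, 0, 0, 0], [-0.4, 0, 0, 0, 0, 0], [-0.4, 0, 0, 0, 0, 0], [-0.3, 0, 0, 0, 0, 0], [0, 0, 0, 0, 0, 0], [0, 0, 0, 0, 0, 0]]]' --jaw 1

```text
clock: 28.52
tcp_pos: [0.397, -0.0437, 0.1853]
orientation: [-0.0, 0.762, 0.648, 0.0]
wrist_force: [-0.5, 0.4, 0.4]
finger_gap: 0.085
grip_force: 0.0
```

Run:
```python
from h import *
print(env.get_state()['clock'])
a=viewer.read_camera('scene')[100:380,110:390,::-1];b=viewer.read_camera('top')[100:380,90:370,::-1]
cv2.imwrite('pics/p9.png',cv2.resize(np.hstack([a,b]),None,fx=1.42,fy=1.42))
```

```text
28.525
```

View pics/p9.png

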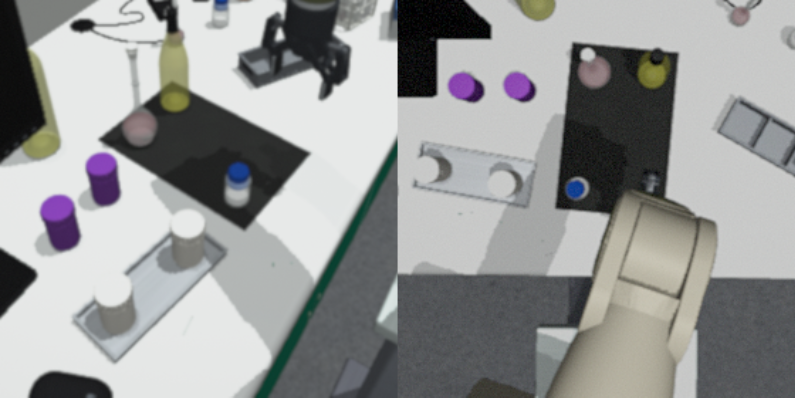

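Both heavy jars stand upright on the tray, at about (115,305) and (187,240) in the scene crop. All the glassware is upright on the mat and the purple look-alikes haven't moved. Handing in.

```bash
python3 -c "
from workcell import order
print(order.hand_in())"
```

```text
the job is handed in; nothing more can be done
None
```

The job is handed in: the two heavy jars (about 453 g and 426 g) stand upright on the tray, the light one (about 168 g) stands in an end bay of the crate, the glassware is still standing on the mat, and it took about 29 s.

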